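# Seat the sample cell, flip the light shield shut and take the reading

## Robot

A 6-joint arm with a two-finger parallel gripper is mounted at the origin on the work surface. World frame = base frame: x ahead of the robot, y to its left, z up, the work surface at z = 0. Lengths are in m, angles in rad, forces in N, time in s.
With the tool pointing down it reaches from about 0.275 to 0.875 m from the base axis. Payload 12.5 kg.
Tool frame: the origin (TCP) lies at the very end of the fingers, on their centre line; the grasp point (between the pads) lies 19 mm behind it; x points along the fingers, y is the direction in which the jaws open and shut, and the axes are right-handed (so a half turn about x gives the same grasp; the last joint's range is limited). The gripper opens to 85 mm and grips with 20 to 120 N. Pads are 22 mm wide; open, the fingers measure 114 mm over their backs; the gripper's body (76 mm by 85 mm) begins 54 mm behind the grasp point. The pads swing forward as they close: fully open they stand 13 mm farther back than shut.
Start: joints at [1.196, 0.351, 1.652, -0, 1.139, -0.085], TCP at [0.157, 0.527, 0.231] pointing down, gripper open.
Joint ranges: [-2.75, 2.75], [-0.79, 2.1], [0.01, 2.65], [-1.57, 4.71], [0.07, 3.14], [-2.87, 2.87]. Speed limits (rad/s): [2.22, 2.22, 2.79, 3.14, 3.14, 3.14].

## Interface

Orientations are given as a 3x3 rotation matrix whose columns are the frame's x, y, z axes.
In Python, from bench import manip gives the robot as it stands. Calls block until the motion is done:
- manip.move_ptp(position, orientation): joint-space move of the TCP to a pose.
- manip.move_l(position, attitude=None, max_speed=0.15): straight line of the TCP; attitude=None keeps the orientation; max_speed is the mean speed in m/s.
- manip.move_j(angles): joint-space move.
- manip.set_gripper(opening, effort=None): opening from 0.0 (shut) to 1.0 (fully open); effort is the grip in N (None keeps the last); returns when the fingers have stopped.
- manip.dwell(seconds).
- manip.inverse_kinematics(position, orientation): joint angles nearest the present ones, or None.
- manip.grab_frame(name): name is "scene" or "top" or "wrist"; returns (picture, depth): 400x640x3 uint8, red, green, blue; 400x640 float32, m along the optical axis (not along the pixel's ray), 0 where there is no reading.
- manip.get_calibration(name): a dict with "camera_matrix" (3x3 intrinsics, pixels), "k1" (the pictures are not rectified: a ray, as slopes to the right and down, at radius r is drawn at 1 + k1 r^2 times it, then the intrinsics apply), "R" (3x3) and "t" (3): a world point X has camera coordinates R X + t. Camera axes: x right, y down, z forward; pixel columns grow to the right and rows downward; lengths in m; the calibration is good to about 2 mm. A picture is of the moment at which its call begins: read the wrist's pose just before it. get_calibration takes no time and is no camera call; for the wrist camera it gives the pose at the moment of the call.
A pose or a line that the arm cannot do raises manip.Unreachable and nothing moves.
- manip.sign_off(): hands the job in, once; it reports no verdict.
Trained networks look in the newest picture that a camera, given by its name, has taken for a name from the list of things; names that differ only in an ending like _2 or _b are one class to them, and where a whole thing is asked for, a point or a joint stands for the part that bears it (a point fixed in the world has none). Each returns a list of dicts, best first, with "confidence" (0 to 1); they miss things now and then, are a little off and sometimes report something else, mostly with a low value. They report only what shows in the picture. A call takes as long as a camera call.
- manip.look_for(camera, name): "at" ([x, y, z] in m, in world coordinates, good to about 4 mm: the middle of the surface that is visible of it).
Readings, each from a call of its own:
- manip.current_time(): time.
- manip.current_qpos(): joint angles.
- manip.current_joint_vel(): joint speeds.
- manip.current_joint_torque(): joint torques, N m.
- manip.current_ee_pos(): TCP position.
- manip.current_tcp_rot(): TCP orientation.
- manip.current_force(): force on the tool from outside, world axes, zero at the start.
- manip.current_ft_torque(): the same for the moment, N m.
- manip.current_grip_width(): opening from 0.0 (shut) to 1.0 (fully open).
Only numpy, scipy, OpenCV 4.12 (cv2) and the standard library are available. Lean on these libraries where they do the work, as an engineer would, in place of code of your own. Each camera call takes 0.05 s, during which the arm holds its last target. There are 200 camera calls.

## Task

The turbidity meter on the bench is open and its capped sample cell is standing proud in the well. With the fingertips, push the cell down until it is fully home, then flip the meter's open lid over and push it fully shut, and then press the wide middle key on the keypad to take the reading and let go of it. Push lightly; do not grip or pull up anything, do not press the other two keys, and leave the bottles, beaker and spare cells around the meter where they stand.

Things in the scene. Friction and masses are not known exactly. Their poses are not given: they have to be found in the camera images.
- meter: portable turbidity meter, dark shell, 220 mm long (x), 106 mm wide (y), fixed; origin at the centre of its underside, on the bench. x points from the keypad end (nearer the robot) to the lid's hinge, y left, z up; turned up to 0.5 rad either way. Keypad deck 42 mm high (x -110 to -60 mm), then a sloping display, then the rear deck 72 mm high (x 0 to 110 mm) with the cell well on the centreline at x = 42 mm
- cell_top (a point): centre of the top of the sample cell's cap. The cell is a glass vial in the meter's well with a flat white cap 28 mm wide; it slides straight up and down against a sealing ring. Fully home, the cap's top is 13 mm above the rear deck (85 mm above the bench); it starts 8 to 15 mm higher than that
- cell (a joint): how far the sample cell is pushed in, m: 0.025 is fully home on its stop; starts at 0.010 to 0.017. The ring holds the cell where it is left; about 3 to 4 N moves it down. Shutting the lid on a proud cell does not seat it: the lid has 9 mm of room above the seated cap.
- lid_hinge (a point): point on the hinge line of the meter's lid, in the middle of its width, at x = 82 mm of the meter on the rear deck (72 mm above the bench). The hinge line runs along the meter's y axis and does not move.
- lid_top (a point): centre of the lid's outer face (upper face when shut; faces away from the keypad when open). The lid is a flip-up black light shield: a shallow box, open below, 66 mm from hinge to free edge, 70 mm wide, 25 mm deep. This point is 33 mm from the hinge along the lid and 25 mm out. Shut, the outer face is level, 97 mm above the bench
- lid_edge (a point): middle of the edge of the lid's outer face farthest from the hinge: 66 mm along the lid from the hinge and 25 mm out. With the lid open this is the top of the lid, about 130 to 140 mm above the bench.
- lid (a joint): opening angle of the lid, rad: 0 is fully shut, flat down on the deck over the cell; it starts open at 1.45 to 1.8 (upright or leaning back, away from the keypad) and cannot pass 1.95. The hinge is stiff: the lid stays at any angle where it is left, and about 1 N at its free edge moves it.
- read_key_top (a point): centre of the top of the wide middle key, 34 mm (along the meter's y) by 20 mm (along x), at x = -84 mm of the meter on its centreline, 50 mm above the bench, 8 mm proud of the keypad deck.
- read_key (a joint): how far the wide middle key is pressed, m: 0 released, 0.004 fully down. It springs back by itself; fully down takes about 4 N.
- menu_key (a joint): one of the two small round keys, 12 mm wide, 38 mm to the left (+y of the meter) of the wide key, its top 4 mm above the keypad deck; m pressed, 0 released, 0.003 fully down. Not to be pressed.
- power_key (a joint): the other small round key, same kind, 38 mm to the right (-y of the meter) of the wide key; m pressed, 0 released, 0.003 fully down. Not to be pressed.
- beaker: bystander, leave alone: empty open glass beaker, 70 mm wide at the rim, 92 mm tall, standing loose beside the meter; origin at the centre of its underside
- reagent: bystander, leave alone: amber glass bottle with a black cap, 60 mm wide, 125 mm tall, standing loose beside the meter; origin at the centre of its underside
- spare_a: bystander, leave alone: spare sample cell like the one in the meter, 28 mm wide over its white cap, 69 mm tall, standing loose on the bench beside the meter; origin at the centre of its underside
- spare_b: bystander, leave alone: second spare sample cell, same kind and size, on the bench on the other side of the meter; origin at the centre of its underside
- bottle_a: bystander, leave alone: full clear water bottle with a blue cap, 62 mm wide, 205 mm tall, loose; origin at the centre of its underside
- bottle_b: bystander, leave alone: another such water bottle, 62 mm wide, 205 mm tall, loose; origin at the centre of its underside
- bottle_c: bystander, leave alone: smaller water bottle, 56 mm wide, 150 mm tall, loose; origin at the centre of its underside

How it is judged:
By the outcome, as a careful person would: the job done as asked, in the order asked, and still so for the second after the job is handed in, with the robot touching nothing.
It also fails if it takes over 51 s, if anything falls off the work surface, if the arm or the gripper's body presses on something with over 40 N, if the wrist force passes 120 N, or if a joint passes its speed limit or range.

## Working session

There is one attempt and no reset: what is moved stays moved. The work goes in short steps, each a Python script; the robot and the scene stay as the last script left them, time stands still between calls to the robot, and variables do not carry over. Pictures are saved under pics/ and viewed, about 8 in all and at most 12, crops included, and the job is handed in when it is done.

```bash
ls; mkdir -p pics
python3 - <<'E'
from bench import manip
import cv2,numpy as np
for c in("scene","top"):
    p,d=manip.grab_frame(c); cv2.imwrite(f"pics/{c}0.png",p[:,:,::-1]); np.save(f"{c}0.npy",d)
    k=manip.get_calibration(c); print(c,np.round(k["camera_matrix"],1).tolist(),k["k1"],np.round(-k["R"].T@k["t"],3))
    for n in("cell_top","lid_top","lid_edge","read_key_top","menu_key","power_key","lid_hinge","meter","beaker","reagent","spare_a","bottle_a","bottle_c"):
        print(n,[(np.round(r["at"],3).tolist(),round(r["confidence"],2)) for r in manip.look_for(c,n)[:3]])
print(manip.current_time(),manip.current_tcp_rot())
E
```

```text
pics
scene [[407.0, 0.0, 315.5], [0.0, 407.0, 199.2], [0.0, 0.0, 1.0]] -0.05575079037251353 [ 1.04  -0.463  0.704]
cell_top [([0.613, -0.13, 0.063], 0.48)]
lid_top [([0.676, -0.124, 0.127], 0.96)]
lid_edge [([0.675, -0.123, 0.121], 0.92)]
read_key_top [([0.482, -0.11, 0.05], 0.63)]
menu_key [([0.616, -0.131, 0.065], 0.18)]
power_key [([0.611, 0.037, 0.066], 0.63)]
lid_hinge [([0.616, -0.13, 0.065], 0.82)]
meter [([0.616, -0.132, 0.067], 0.95)]
beaker [([0.612, 0.035, 0.066], 0.77)]
reagent [([0.596, -0.277, 0.08], 0.65)]
spare_a [([0.484, -0.238, 0.063], 0.86), ([0.516, 0.001, 0.046], 0.73)]
bottle_a [([0.704, -0.289, 0.1], 0.92), ([0.578, 0.145, 0.123], 0.9), ([0.515, -0.379, 0.129], 0.72)]
bottle_c [([0.704, -0.289, 0.1], 0.92), ([0.578, 0.145, 0.123], 0.9), ([0.515, -0.379, 0.129], 0.72)]
top [[496.5, 0.0, 322.0], [0.0, 496.5, 203.5], [0.0, 0.0, 1.0]] -0.13290652914103238 [0.405 0.037 1.255]
cell_top [([0.553, 0.154, 0.156], 0.62), ([0.607, -0.11, 0.09], 0.52)]
lid_top []
lid_edge [([0.663, -0.109, 0.137], 0.57), ([0.614, 0.05, 0.029], 0.54), ([0.674, -0.268, 0.11], 0.5)]
read_key_top [([0.481, -0.107, 0.047], 0.41)]
menu_key []
power_key []
lid_hinge [([0.569, -0.106, 0.068], 0.63)]
meter [([0.573, -0.112, 0.068], 0.97)]
beaker [([0.614, 0.048, 0.031], 0.63), ([0.575, -0.259, 0.086], 0.4)]
reagent [([0.577, -0.258, 0.085], 0.72)]
spare_a [([0.479, -0.23, 0.063], 0.71), ([0.504, 0.006, 0.067], 0.54)]
bottle_a [([0.674, -0.27, 0.113], 0.93), ([0.554, 0.154, 0.161], 0.92), ([0.493, -0.357, 0.144], 0.79)]
bottle_c [([0.674, -0.27, 0.113], 0.93), ([0.554, 0.154, 0.161], 0.92), ([0.493, -0.357, 0.144], 0.79)]
1.4 [[ 2.45545158e-06  2.85745809e-01  9.58305449e-01]
 [ 1.87523891e-05  9.58305448e-01 -2.85745809e-01]
 [-1.00000000e+00  1.86721517e-05 -3.00534396e-06]]
```

Run:
```python
import cv2
a=cv2.imread("pics/top0.png");cv2.imwrite("pics/topc.png",cv2.resize(a[60:260,330:570][:, :],None,fx=3,fy=3)[:600,:720])
a=cv2.imread("pics/scene0.png");cv2.imwrite("pics/scenec.png",a)
```

```text
(no output)
```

View pics/scene0.png

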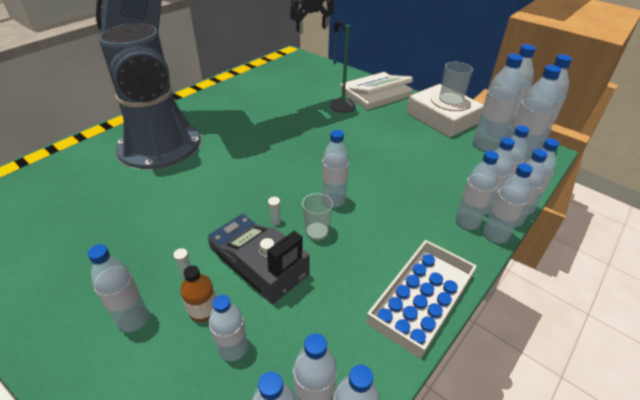

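View pics/top0.png

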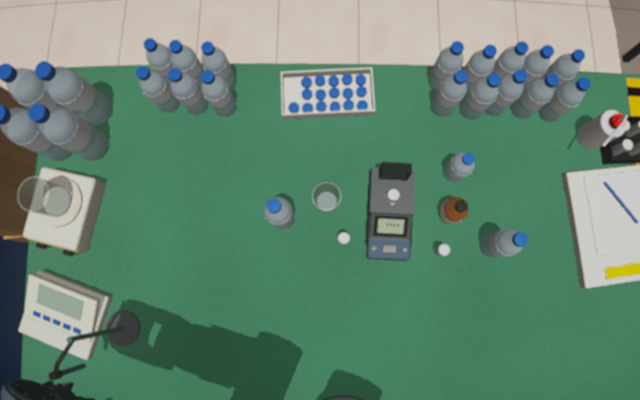

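Both views agree: the meter is nearly aligned with world x, with cap ≈(393,195), key ≈(389,249) and lid ≈(395,171) in the top picture. The 205 mm bottle at (0.55, 0.15) lies under the travel path, so I'll raise the arm first and then look with the wrist camera.

```bash
cat > h.py <<'E'
from bench import manip
import numpy as np,cv2
def rot(psi):
    x=np.array([0,0,-1.]);y=np.array([-np.sin(psi),np.cos(psi),0]);return np.c_[x,y,np.cross(x,y)]
def cloud(c,d,k):
    v,u=np.mgrid[:400,:640];K=k["camera_matrix"]
    dist=np.array([k["k1"],0,0,0,0.])
    n=cv2.undistortPoints(np.stack([u,v],-1).reshape(-1,1,2).astype(np.float64),K,dist).reshape(400,640,2)
    P=np.dstack([n[...,0]*d,n[...,1]*d,d]);return (P-k["t"])@k["R"]
E
python3 - <<'E'
from h import *
p=manip.current_ee_pos(); manip.move_l([p[0],p[1],.33],max_speed=.3)
manip.move_ptp([.50,-.11,.33],rot(0)); manip.set_gripper(0.0,20)
k=manip.get_calibration("wrist");p,d=manip.grab_frame("wrist");cv2.imwrite("pics/w0.png",p[:,:,::-1])
print(np.round(-k["R"].T@k["t"],3),manip.current_ee_pos(),manip.current_time())
for n in("cell_top","lid_top","lid_edge","read_key_top","menu_key","power_key","meter"):
    print(n,[(np.round(r["at"],3).tolist(),round(r["confidence"],2)) for r in manip.look_for("wrist",n)[:3]])
X=cloud("wrist",d,k);np.savez("w0.npz",X=X,d=d)
from scipy import ndimage
def rect(lo,hi,nm):
    m=(d>0)&(X[...,2]>lo)&(X[...,2]<hi)&(abs(X[...,1]+.11)<.085)&(X[...,0]>.43)&(X[...,0]<.75)
    l,n=ndimage.label(m); s=ndimage.sum(m,l,range(1,n+1))
    for i in np.argsort(s)[::-1][:3]:
        q=X[l==i+1]; r=cv2.minAreaRect(q[:,:2].astype(np.float32)); print(nm,int(s[i]),np.round(r[0],4),np.round(r[1],4),r[2],np.median(q[:,2]).round(4),q.min(0).round(3),q.max(0).round(3))
rect(.035,.0465,"keypad");rect(.0475,.055,"key");rect(.067,.077,"rear");rect(.088,.105,"cap")
E
```

```text
[ 0.433 -0.111  0.472] [ 0.49999921 -0.11000639  0.3299941 ] 5.25
cell_top []
lid_top [([0.483, -0.104, 0.05], 0.56)]
lid_edge []
read_key_top [([0.483, -0.107, 0.044], 0.74)]
menu_key [([0.485, -0.069, 0.045], 0.6)]
power_key [([0.485, -0.144, 0.043], 0.54)]
meter [([0.533, -0.113, 0.053], 0.84)]
keypad 3841 [ 0.501  -0.1072] [0.1059 0.0865] 88.35612487792969 0.0423 [ 0.457 -0.161  0.035] [ 0.543 -0.054  0.046]
keypad 3 [ 0.519  -0.1077] [0.0025 0.    ] 0.12676489353179932 0.0461 [ 0.518 -0.108  0.046] [ 0.52  -0.108  0.046]
keypad 2 [ 0.5229 -0.0637] [0.0014 0.    ] -103.1205825805664 0.0456 [ 0.523 -0.064  0.045] [ 0.523 -0.063  0.046]
key 986 [ 0.5279 -0.1086] [0.0996 0.0214] 85.74398040771484 0.0514 [ 0.517 -0.158  0.048] [ 0.542 -0.06   0.055]
key 402 [ 0.4831 -0.1071] [0.0326 0.0194] 89.56289672851562 0.049 [ 0.473 -0.123  0.048] [ 0.493 -0.091  0.051]
key 2 [ 0.5649 -0.1629] [0.0006 0.    ] 112.53268432617188 0.0502 [ 0.565 -0.163  0.048] [ 0.565 -0.163  0.053]
rear 3361 [ 0.6063 -0.1117] [0.1075 0.0973] 89.584716796875 0.071 [ 0.557 -0.166  0.067] [ 0.655 -0.058  0.074]
rear 3 [ 0.5595 -0.101 ] [0.0012 0.0012] 82.58113098144531 0.0673 [ 0.559 -0.102  0.067] [ 0.56  -0.1    0.068]
rear 2 [ 0.5576 -0.0854] [0.0012 0.    ] -95.67828369140625 0.0674 [ 0.558 -0.086  0.067] [ 0.558 -0.085  0.068]
```

View pics/w0.png

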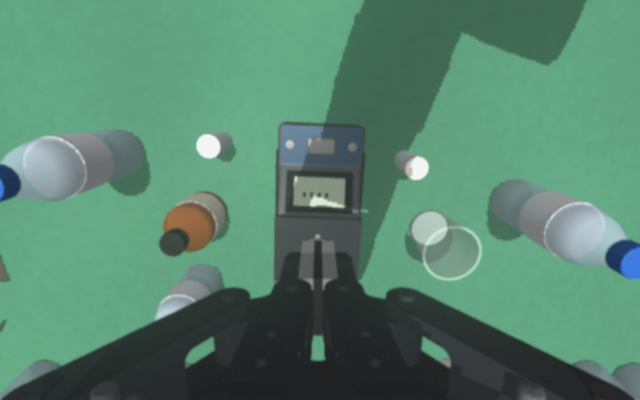

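The wrist view shows the read key at (320,146), with the two round keys at (290,145) and (352,147). The fingers hide the cap. I'll get the yaw from the meter's side edges, and the cap and lid from the top depth image.

Run:
```python
from h import *
z=np.load("w0.npz");X=z["X"];d=z["d"]
k=manip.get_calibration("top");dt=np.load("top0.npy");T=cloud("top",dt,k)
for nm,X,d,b in(("wrist",X,d,.004),("top",T,dt,.006)):
    m=(d>0)&(X[...,2]>.033)&(X[...,2]<.078)&(abs(X[...,1]+.11)<.07)
    q=X[m];xs=np.arange(.465,.66,b);L=[]
    for x in xs:
        s=q[abs(q[:,0]-x)<b/2,1]
        if len(s)>8:L.append((x,s.min(),s.max()))
    L=np.array(L);print(nm,len(L),"widths",np.percentile(L[:,2]-L[:,1],[10,50,90]).round(4))
    for i in(1,2):
        f=np.polyfit(L[:,0],L[:,i],1);r=abs(np.polyval(f,L[:,0])-L[:,i]);f=np.polyfit(L[r<.003,0],L[r<.003,i],1);print("slope",f[0].round(4),"y at .565",np.polyval(f,.565).round(4))
X=T
m=(X[...,2]>.085)&(X[...,2]<.108)&(abs(X[...,1]+.11)<.025)&(abs(X[...,0]-.605)<.022);q=X[m]
print("cap",len(q),q.min(0),q.max(0),np.median(q,0))
m=(X[...,2]>.12)&(X[...,2]<.15)&(abs(X[...,1]+.11)<.06)&(abs(X[...,0]-.66)<.06);q=X[m]
print("lid",len(q),q.min(0),q.max(0),np.median(q,0))
```

```text
wrist 47 widths [0.1018 0.1049 0.1055]
slope -0.0391 y at .565 -0.1624
slope -0.0387 y at .565 -0.058
top 33 widths [0.103  0.1068 0.1095]
slope -0.0476 y at .565 -0.1609
slope -0.0321 y at .565 -0.0545
cap 115 [ 0.59551794 -0.12296918  0.08516868] [ 0.6225424  -0.09685773  0.09928975] [ 0.60769414 -0.11018955  0.09363843]
lid 329 [ 0.65101202 -0.14770581  0.12011221] [ 0.67856952 -0.07725619  0.14522799] [ 0.66507708 -0.11241012  0.13766379]
```

Yaw is −0.039 rad and the origin is (0.567, −0.110). Cell (0.609, −0.112) and lid (edge ≈0.137 high, θ≈1.6) agree with the given sizes. Next I push the cell.

```bash
cat >> h.py <<'E'
PSI=-.039;O=np.array([.567,-.110]);R=rot(PSI)
def W(x,y,z):
    c,s=np.cos(PSI),np.sin(PSI);return [O[0]+c*x-s*y,O[1]+s*x+c*y,z]
def push(x,z0,zmin,F,step=.002,v=.03):
    z=z0
    while z>zmin:
        z-=step;manip.move_l(W(x,0,z),max_speed=v);f=manip.current_force();print(round(z,4),round(manip.current_ee_pos()[2],4),np.round(f,1),round(manip.current_time(),2))
        if f[2]>F:break
E
python3 - <<'E'
from h import *
manip.move_ptp(W(.039,0,.17),R)
manip.move_l(W(.039,0,.104),max_speed=.1);print(manip.current_force(),manip.current_time())
push(.039,.104,.080,9)
E
```

```text
[-0.26753478 -0.15273578  0.40799159] 7.2
0.102 0.1023 [ 0.2  0.8 -1.3] 7.45
0.1 0.0999 [-0.6  0.9  0.4] 7.7
0.098 0.0978 [0.3 0.4 0.1] 7.95
0.096 0.0958 [-0.2  0.1 -0.6] 8.2
0.094 0.0939 [-0.6  0.6  0.1] 8.45
0.092 0.0919 [-0.7  0.2  0.6] 8.7
0.09 0.0898 [-1.1 -0.2 -0.2] 8.95
0.088 0.0878 [-0.5  0.9 -0. ] 9.2
0.086 0.0858 [0.5 0.  0.6] 9.45
0.084 0.0849 [-3.1  0.7 10.9] 9.7
```

10.9 N at z = 0.085 fits the cell being home, but I expected about 3 N while it slid and saw none. I'll retreat and look.

Run:
```python
from h import *
manip.move_l(W(.039,0,.165),max_speed=.2)
manip.move_l(W(.0,0,.20),max_speed=.2)
p,d=manip.grab_frame("scene")
cv2.imwrite("pics/s1.png",cv2.resize(p[190:320,190:350],None,fx=4,fy=4,interpolation=3)[:,:,::-1])
print(manip.look_for("scene","cell_top")[:2],manip.current_grip_width())
X=cloud("scene",d,manip.get_calibration("scene"))
m=(X[...,2]>.077)&(X[...,2]<.12)&(abs(X[...,1]+.112)<.02)&(abs(X[...,0]-.609)<.02);q=X[m]
print(len(q),np.percentile(q,[5,50,95],axis=0).round(4))
```

```text
[{'at': [0.6099, -0.1148, 0.0854], 'confidence': 0.6}] -0.0003992150489144389
95 [[ 0.5973 -0.1261  0.079 ]
 [ 0.6062 -0.1154  0.083 ]
 [ 0.6143 -0.1024  0.085 ]]
```

View pics/s1.png

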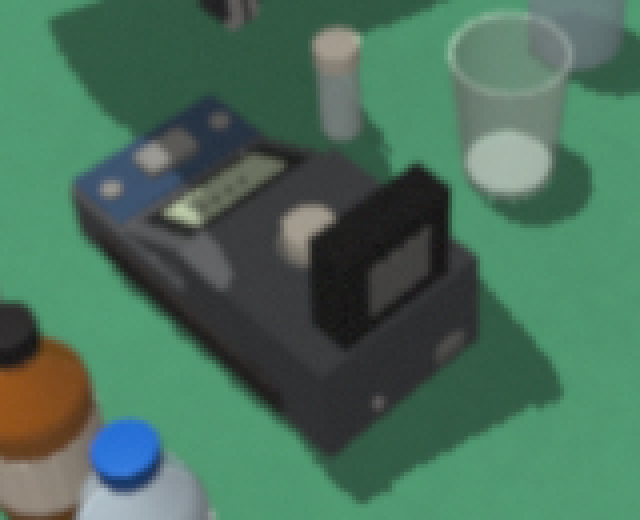

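The cap at (307,230) now sits low, and its top measures 0.085 m, so it is home. The lid is upright. Next I go behind it and sweep it over.

Run:
```python
from h import *
manip.move_l(W(.155,0,.20),max_speed=.25)
manip.move_l(W(.155,0,.122),max_speed=.15);print(manip.current_force())
s=.052
for th in np.arange(1.75,.1,-.15):
    x=.082-s*np.cos(th)+.025*np.sin(th)+.010;z=.072+s*np.sin(th)+.025*np.cos(th)
    manip.move_l(W(x,0,max(z,.118)if th>1.5 else z),max_speed=.12)
    f=manip.current_force();print(round(th,2),round(x,3),round(z,3),np.round(f,1),round(manip.current_time(),1))
    if np.linalg.norm(f)>12:break
```

```text
[-0.08302234 -0.37065564  1.33706577]
1.75 0.126 0.119 [ 0.3  0.1 -0. ] 12.6
1.6 0.119 0.123 [-0.3  0.   0.1] 12.8
1.45 0.111 0.127 [ 0.5  0.5 -0.3] 13.1
1.3 0.102 0.129 [0.2 0.3 0. ] 13.3
1.15 0.094 0.13 [ 0.7  0.4 -0.3] 13.6
1.0 0.085 0.129 [-0.   0.8 -0.9] 13.8
0.85 0.076 0.128 [-0.   0.6 -0.3] 14.1
0.7 0.068 0.125 [-0.4  0.9 -0.8] 14.3
0.55 0.061 0.12 [0.1 0.1 0.1] 14.6
0.4 0.054 0.115 [ 0.4 -0.1  0.4] 14.8
0.25 0.048 0.109 [ 0.4 -0.1 -0.3] 15.1
```

Run:
```python
from h import *
push(.040,.107,.092,9)
manip.move_l(W(.040,0,.14),max_speed=.15)
manip.move_l(W(-.06,0,.20),max_speed=.25)
p,d=manip.grab_frame("scene")
cv2.imwrite("pics/s2.png",cv2.resize(p[190:320,190:350],None,fx=4,fy=4,interpolation=3)[:,:,::-1])
X=cloud("scene",d,manip.get_calibration("scene"))
for x in(.025,.04,.055,.07):
    w=W(x,0,0);m=(X[...,2]>.075)&(X[...,2]<.16)&(np.hypot(X[...,0]-w[0],X[...,1]-w[1])<.008);print(x,m.sum(),np.median(X[m][:,2]) if m.any() else None)
```

```text
0.105 0.105 [-0.3 -0.8 -0.4] 15.53
0.103 0.1029 [-0.8  0.2  0.5] 15.78
0.101 0.1008 [-0.9 -0.1  0.2] 16.03
0.099 0.0988 [ 0.3  0.8 -0. ] 16.28
0.097 0.0971 [0.2 0.3 1.9] 16.53
0.095 0.0969 [-7.8  0.7 19.7] 16.78
0.025 32 0.0956818918939294
0.04 34 0.09648979041806534
0.055 37 0.09693950240718174
0.07 40 0.09561580463999318
```

View pics/s2.png

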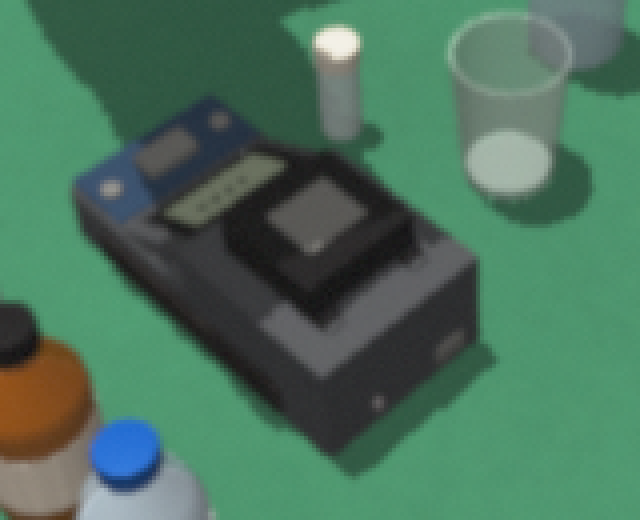

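The lid is level at 0.096–0.097 m along its length and firm at 0.097, so it is shut. Next is the read key.

Run:
```python
from h import *
manip.move_l(W(-.084,0,.12),max_speed=.2)
manip.move_l(W(-.084,0,.053),max_speed=.1)
push(-.084,.053,.0447,7,step=.001,v=.02)
manip.dwell(.3);print(manip.current_force(),manip.current_ee_pos()[2])
manip.move_l(W(-.084,0,.12),max_speed=.15)
manip.move_l(W(-.12,0,.25),max_speed=.25)
p,d=manip.grab_frame("scene");cv2.imwrite("pics/s3.png",p[:,:,::-1])
X=cloud("scene",d,manip.get_calibration("scene"))
for x,y in((-.084,0),(-.084,.038),(-.084,-.038),(.025,0),(.065,0)):
    w=W(x,y,0);m=(np.hypot(X[...,0]-w[0],X[...,1]-w[1])<.006);print(x,y,m.sum(),np.median(X[m][:,2]).round(4))
for n in("beaker","reagent","spare_a","bottle_a"):
    print(n,[np.round(r["at"],3).tolist() for r in manip.look_for("scene",n)[:3]])
print(manip.current_time())
```

```text
0.052 0.0524 [ 0.6  0.3 -0.3] 19.53
0.051 0.051 [-0.3 -0.2  0.5] 19.78
0.05 0.05 [-0.3  0.   1.3] 20.03
0.049 0.049 [ 0.8 -0.8  1.6] 20.28
0.048 0.048 [ 0.  -0.3  3.4] 20.53
0.047 0.047 [-0.2 -0.1  2.9] 20.78
0.046 0.0461 [-0.3 -0.4  5.5] 21.03
0.045 0.0458 [-2.9  0.7 17.8] 21.28
[-4.46421335  0.96253    16.88511323] 0.04577654598082864
-0.084 0 388 0.4379
-0.084 0.038 36 0.4714
-0.084 -0.038 158 0.5112
0.025 0 22 0.0959
0.065 0 22 0.0966
beaker [[0.578, 0.142, 0.117]]
reagent [[0.596, -0.277, 0.078], [0.515, 0.0, 0.047]]
spare_a [[0.482, -0.241, 0.063], [0.516, 0.001, 0.05]]
bottle_a [[0.519, -0.38, 0.129], [0.707, -0.289, 0.099]]
23.175
```

View pics/s3.png

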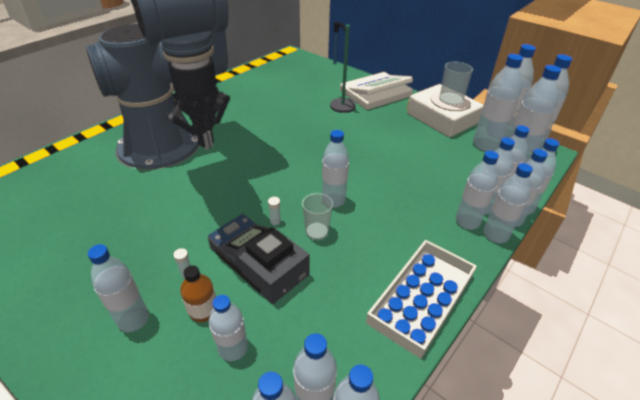

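The lid is shut at about (268,245), the arm is clear, and the bottles, beaker and spare cells are at their original pixels. The key's force rose like a spring to its stop, and I have released it. Handing in.

```bash
python3 -c "
from bench import manip
print(manip.current_force(),manip.current_time());manip.sign_off()"
```

```text
[ 1.04142084  0.82484494 -0.70123763] 23.175
the job is handed in; nothing more can be done
```

I seated the cell, shut the lid and then pressed and released the read key, in that order. I handed the job in at 23.2 s with the arm clear of everything.

- **Cell:** it stopped firmly at 0.085 m with 11 N on the tool, and the camera also put the cap's top at about 0.085 m. The force readings between steps never showed the 3–4 N expected while the cell slid. I therefore judged it seated from the height and the hard stop.
- **Lid:** it swept over with little force and stopped at 0.097 m. The last push peaked at about 20 N against the closed stop, more than "lightly" strictly needed. Depth readings of 0.096–0.097 m along the lid show it level and shut.
- **Read key:** force rose like a spring from 0.050 m to its stop at about 0.046 m, peaking at about 18 N, then I let go.
- **Not confirmed:** the gripper blocked the final depth check of the three keys, so I did not measure the read key's return. The fingertips, pressed on the centreline, should have cleared the menu and power keys by about 17 mm.
- **Bystanders:** in the last picture everything stands where it did. The network mistook a bottle for the beaker in that check, so the beaker is confirmed by eye only.

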